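# Pump up the hydraulic hold-down until its indicator pin is out

## Robot

A 6-joint arm with a two-finger parallel gripper is mounted at the origin on the work surface; the furniture and walls round the work are solid. World frame = base frame: x ahead of the robot, y to its left, z up, the work surface at z = 0. Lengths are in mm, angles in rad, forces in N, time in s.
With the tool pointing down it reaches from about 350 to 775 mm from the base axis. Payload 7.3 kg.
Tool frame: the origin (TCP) lies at the very end of the fingers, on their centre line; the grasp point (between the pads) lies 19 mm behind it (bot.tcp_to_grasp is the distance from the TCP to the grasp point, in mm); z points along the fingers, y is the direction in which the jaws open and shut (so a half turn about z gives the same grasp; the last joint's range is limited). The gripper opens to 92 mm and grips with 3 to 60 N. Pads are 19 mm wide; open, the fingers measure 130 mm over their backs; the gripper's body (75 mm by 190 mm) begins 47 mm behind the grasp point.
Start: joints at [1.149, 0.342, 1.524, -0, 1.275, -0.146], TCP at [142.951, 505.183, 226.741] pointing down, gripper open.
Joint ranges: [-2.53, 2.53], [-0.77, 2.02], [0.04, 2.7], [-1, 4.14], [0.28, 2.66], [-3.11, 3.11]. Speed limits (rad/s): [2.57, 2.57, 3.14, 3.14, 3.14, 3.14].

## Interface

Orientations are given as [roll, pitch, yaw] about the fixed x, y, z axes, in that order (R = Rz(yaw) Ry(pitch) Rx(roll)).
In Python, from plant import bot gives the robot as it stands. The module is installed in compiled form; this text tells all that it offers.
- The arm moves only by the tool carry_out, never from a script. Its argument "motion" is a list of rows, each a list of 5 numbers: the closure, from 0 (fully open) to 1 (shut), then the shift along the tool's x, y, z in mm, then the turn about the tool's z in degrees. In form: [[claw, dx, dy, dz, spin], ...]. A call has 1 to 10 rows; each row is the pose to reach, as a shift and turn from the pose measured when the call began, along the tool's axes at that moment; what a row does not reach only later rows make up. A row lasts 1/8 s, in which the tool goes at most 62.5 mm and 10.7 degrees, less where a joint would pass 70% of its speed; a pose out of reach is approached as far as the arm can. A call with a gripper value outside its range is refused whole. The fingers move at their own pace and stop on an object; the grip force is fixed at half the most. Time passes only in rows, so rows that repeat a pose let the fingers close. It gives the time, the measured TCP pose, the force and the opening at its end, in the units of the state.
- bot.get_obs(): the state, without advancing time (a new reading comes with each control period).
- bot.capture(name): name is "scene" or "top" or "wrist"; returns a dict with "color" (384x512x3 uint8, red, green, blue), "depth" (384x512 float32, mm along the optical axis (not along the pixel's ray), 0 where there is no reading), "K" (3x3 intrinsics, pixels), "k1" (the pictures are not rectified: a ray, as slopes to the right and down, at radius r is drawn at 1 + k1 r^2 times it, then the intrinsics apply), "camera_from_world" (4x4, takes a point from world to camera coordinates). Camera axes: x right, y down, z forward; pixel columns grow to the right and rows downward; lengths in mm; the calibration is good to about 2 mm. A picture is of the moment at which its call begins.
- bot.close_job(): hands the job in, once; it reports no verdict.
The state is a dict: "time": time; "joint_positions": joint angles; "dq": joint speeds; "tau": joint torques, N m; "tool_pos": TCP position; "tcp_rot": TCP orientation; "contact_force": force on the tool from outside, world axes, zero at the start; "moment": the same for the moment, N m; "grip_width": finger opening in mm.
Only numpy, scipy, OpenCV 4.12 (cv2) and the standard library are available. Lean on these libraries where they do the work, as an engineer would, in place of code of your own. Each camera call takes 0.05 s, during which the arm holds its last target.

## Task

Clamp the steel plate in the small hydraulic hold-down unit: push its bypass lever shut against the stop lug, then pump the black palm knob with repeated full presses, letting it spring back up each time, until the indicator pin stands fully out of its gland with its dark groove showing and the clamp foot is tight on the plate. Never touch the pin itself, leave the lever shut, and leave the plate in its nest and the loose things beside the unit where they are.

Things in the scene. Friction and masses are not known exactly. Their poses are not given: they have to be found in the camera images.
- clamp_unit: Fixed grey hydraulic hold-down on a dark base plate 160 x 248 x 12 mm. Origin: centre of the underside; x to its back, y to its left, z up. Right: pump block, 76 x 112 mm, centre x +5, y -60, top at z 66, with black palm knob and, left of it, the indicator pin; lever in front. Left: clamp frame, 118 mm high, over a plate in a low nest. Here and below, x, y, z in mm are in this frame.
- pump_knob_top (a point): Centre of the top of the black mushroom palm knob of the pump: 50 mm across, 20 mm thick, at x +5, y -74, z 124 of the unit when up. It is pressed straight down.
- pump_knob (a joint): Stroke of the palm knob, m: 0 = up, 0.018 = down on its stop. A spring lifts it: 5 N at the top, 10 N at the bottom, 1 to 3 N more while it builds pressure. With the lever shut each full press raises the pin 5 to 6 mm (in steps: 12 mm of stroke give about 3 mm, under 8 mm often nothing) and the pin stays as the knob comes up: 3 to 6 full presses. Once the pin is fully out, more presses do nothing.
- bypass_lever_hinge (a point): Pivot of the bypass lever (vertical axis), at x -46, y -86, z 54 of the unit, at the mid-height of the lever bar.
- bypass_lever_tip (a point): Centre of the round end of the bypass lever, 60 mm from the pivot. The lever is a level steel bar 10 mm wide, 14 mm high (z 47 to 61); its round end is 15 mm across and 16 mm high, its hub 27 mm across. The space below it down to the base plate, and in front of it, is free.
- bypass_lever (a joint): Lever angle, rad. 0 = shut: it lies along the unit's +y, across the front of the block, against a stop lug. It grows as the end swings to the front (-x): at angle a the bar points along (-sin a, cos a) in the unit's x, y. Starts open at 0.7 to 1.1; friction of about 0.12 N m keeps it where it is left. While it is open the pump runs idle and the pin does not move.
- indicator_pin: Round bright steel pin 12 mm across in a hexagonal gland (25 mm across corners, top at z 76), at x +5, y -24 of the unit, 50 mm to the left of the knob. Origin at the centre of the pin's top. Not to be touched.
- pin_travel (a joint): How far the indicator pin has risen, m: 0 = in (its top 2 mm above the gland), about 0.025 = fully out (27 mm above the gland). A dark groove 23 mm below its top comes wholly clear of the gland at 0.0225. It starts at 0 to 0.008 and holds by itself wherever the pump has left it.
- clamp_foot: Round dark steel foot, 27 mm across, on the clamp ram over the middle of the plate, at x -5, y +62 of the unit; origin at the centre of its underside, 7 to 12 mm above the plate at the start. It moves only with the pin: down 0.59 mm for each mm the pin rises; it meets the plate at a pin travel of about 0.020 and then presses with up to about 4 N.
- plate_blank: Loose sawn steel plate, 60 x 88 x 14 mm, lying flat between the low rails of the nest under the clamp foot; origin at the centre of its underside. To be left in place.
- spare_blank: Loose sawn steel plate, 60 x 88 x 14 mm, lying on the table beside the unit, left or right; origin at the centre of its underside. To be left alone.
- weld_magnet: Loose red triangular welding magnet, 77 x 110 x 24 mm, lying on the table on the other side of the unit; origin at the centre of its underside. To be left alone.
- paste_jar: Loose white jar with a blue lid, 60 mm across, 68 mm high, standing on the table to the left of the unit; origin at the centre of its underside. To be left alone.
Not all that is in view belongs to the job. What is shaped like the plate_blank but green is not meant.

How it is judged (in metres and radians):
On the way, in this order (a step that is already met when the one before it is completed fails the run):
1. the bypass lever is shut against its stop lug while the pin is still less than half out (value of joint bypass_lever below 0.12 rad and value of joint pin_travel below 0.0125 m), for 0.2 s.
2. the pin stands fully out and the clamp foot presses on the plate (value of joint pin_travel above 0.0225 m and contact force between clamp_foot and plate_blank above 1.5 N), for 0.2 s.
At the end, for the whole second after the job is handed in: Pin risen at least 22.5 mm (groove clear of the gland); bypass lever within 0.12 rad of shut; knob sprung back up to within 2 mm; clamp foot pressing with over 1.5 N on the plate, which rests flat in its nest within 8 mm of the foot's axis (all of step 2 and value of joint bypass_lever below 0.12 rad and value of joint pump_knob below 0.002 m and horizontal distance between plate_blank and clamp_foot below 0.008 m and z of plate_blank in the frame of clamp_unit between 0.009 and 0.015 m and linear speed of plate_blank below 0.01 m/s); the robot touches nothing.
It fails at once if the indicator pin is touched by the robot (contact force between indicator_pin and the fingers above 1 N or contact force between indicator_pin and the arm above 1 N).
It fails at once if the plate is lifted or pushed out of its nest (distance of plate_blank from where it was at the start of the episode above 0.01 m or height (world z) of plate_blank above 0.02 m).
It fails at once if a loose thing beside the unit is moved or lifted (distance of any of spare_blank, weld_magnet, paste_jar from where it was at the start of the episode above 0.02 m).
It also fails if it takes over 61 s, if anything falls off the work surface, if the arm or the gripper's body presses on something with over 40 N, if the wrist force passes 120 N, or if a joint passes its speed limit or range.

## Working session

There is one attempt and no reset: what is moved stays moved. The work goes in short steps, Python scripts to look and compute and a tool call to move; the robot and the scene stay as the last step left them, time stands still between calls to the robot, and variables do not carry over. Pictures are saved under pics/ and viewed, and the job is handed in when it is done.

Besides the shell and the picture viewer there is one more tool, called after ">>>" as a command line: name --pt "numbers of a row" for each row, then --argument value for the rest. carry_out: Moves the arm, as the interface text tells. Its arguments: {"type":"object","properties":{"motion":{"type":"array","items":{"type":"array","items":{"type":"number"}}}},"required":["motion"]}

```bash
mkdir -p pics
cat > h.py <<'E'
import numpy as np, cv2
from plant import bot
def save(name,fn,crop=None,scale=1):
    c=bot.capture(name); im=c["color"][:,:,::-1].copy()
    if crop: im=im[crop[1]:crop[3],crop[0]:crop[2]]
    if scale!=1: im=cv2.resize(im,None,fx=scale,fy=scale,interpolation=cv2.INTER_CUBIC)
    cv2.imwrite("pics/"+fn,im); return c
def ray(c,u,v):
    K=c["K"];d=np.array([(u-K[0,2])/K[0,0],(v-K[1,2])/K[1,1]]);s=d.copy()
    for _ in range(30): s=d/(1+c["k1"]*(s@s))
    return s
def pt(c,u,v,z=None,r=1):
    T=np.linalg.inv(c["camera_from_world"]);s=ray(c,u,v);d=np.array([s[0],s[1],1])
    if z is None:
        p=c["depth"][int(v)-r:int(v)+r+1,int(u)-r:int(u)+r+1];p=p[p>0];dep=np.median(p)
    else: dep=(z-T[2,3])/(T[:3,:3]@d)[2]
    return T[:3,:3]@(d*dep)+T[:3,3]
def proj(c,P):
    T=c["camera_from_world"];p=T[:3,:3]@np.array(P)+T[:3,3];s=p[:2]/p[2];s=s*(1+c["k1"]*(s@s))
    return c["K"][:2,:2]@s+c["K"][:2,2]
E
python3 - <<'E'
from h import *
import pickle
for n in ["scene","top","wrist"]:
    c=save(n,n+"0.png",scale=1.5); pickle.dump(c,open(n+"0.pkl","wb"))
    T=np.linalg.inv(c["camera_from_world"]);print(n,T[:3,3].round(),T[:3,2].round(2),c["k1"])
print(bot.get_obs())
E
```

```text
scene [ 190. -478.  796.] [ 0.35  0.64 -0.69] -0.04773223102608939
top [ 394.  165. 1385.] [ 0.13  0.01 -0.99] -0.18411555610718439
wrist [ 71. 525. 386.] [ 0.27 -0.08 -0.96] 0.014456567830979882
{'time': 0.15, 'joint_positions': array([ 1.14904456e+00,  3.42560629e-01,  1.52474921e+00, -1.84124886e-05,
        1.27538236e+00, -1.45999905e-01]), 'dq': array([-9.66871717e-05, -5.98164809e-04, -1.03650228e-03,  6.83021159e-04,
        6.17578777e-04,  6.77879111e-06]), 'tau': array([ 1.04452538e-03, -4.31474090e+01, -2.44347793e+01,  7.16240751e-02,
        5.38425101e-02, -4.19739354e-05]), 'tool_pos': array([142.81082708, 504.91378037, 226.22255803]), 'tcp_rot': array([-3.14050224e+00, -1.42542828e-04,  2.86584609e+00]), 'contact_force': array([-1.09309372,  0.20009037,  0.67011145]), 'moment': array([-0.0230052 ,  0.0310397 ,  0.04473362]), 'grip_width': 91.79066465569514}
```

View pics/scene0.png

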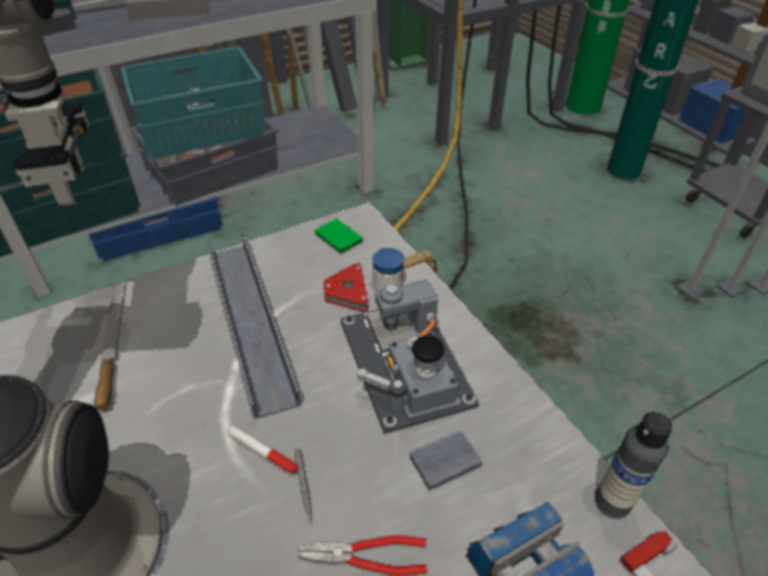

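View pics/top0.png

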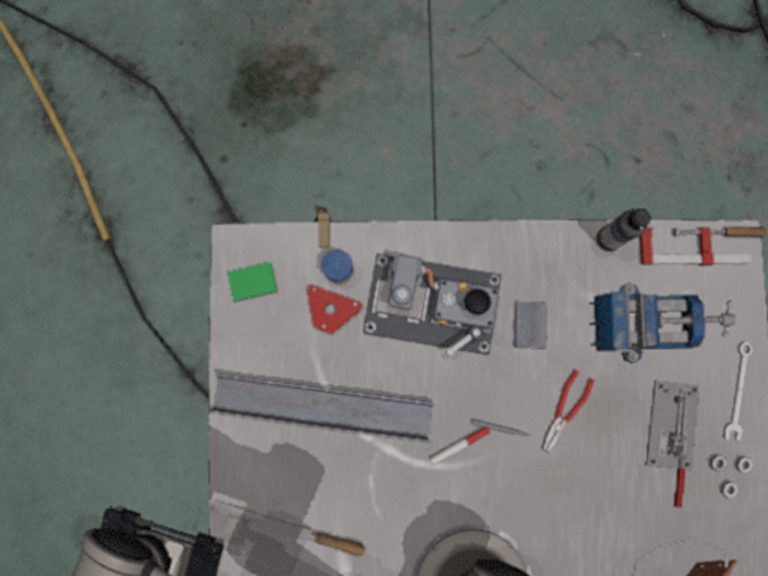

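View pics/wrist0.png

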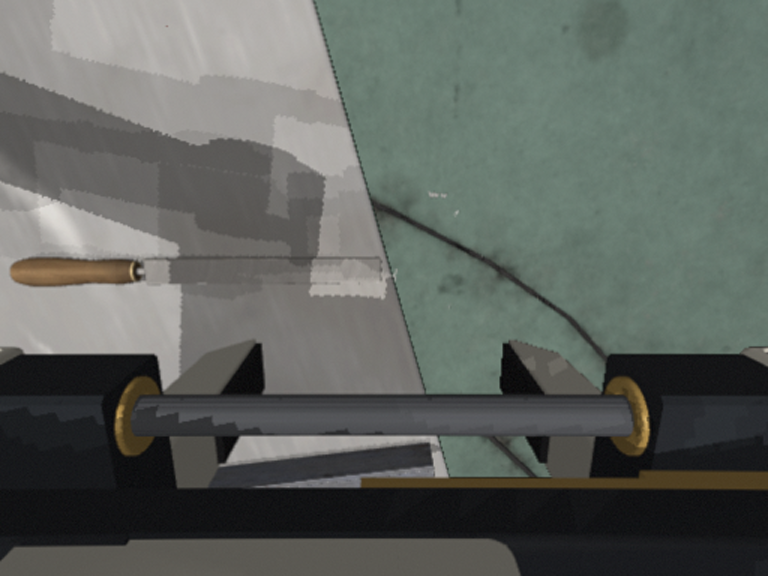

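The top view (at 1.5x) shows the unit at about (432,303). The knob is at (477,301), the lever end near (450,352), the jar at (337,265), the magnet at (333,309) and the spare plate at (530,324). The green plate at (252,281) is a decoy. Next I'll enlarge the unit.

Run:
```python
import cv2,pickle
c=pickle.load(open("top0.pkl","rb"));im=c["color"][160:244,232:342,::-1]
cv2.imwrite("pics/topz.png",cv2.resize(im,None,fx=7,fy=7,interpolation=cv2.INTER_CUBIC))
c=pickle.load(open("scene0.pkl","rb"));im=c["color"][155:295,215:325,::-1]
cv2.imwrite("pics/scenez.png",cv2.resize(im,None,fx=4.2,fy=4.2,interpolation=cv2.INTER_CUBIC))
```

```text
(no output)
```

View pics/topz.png

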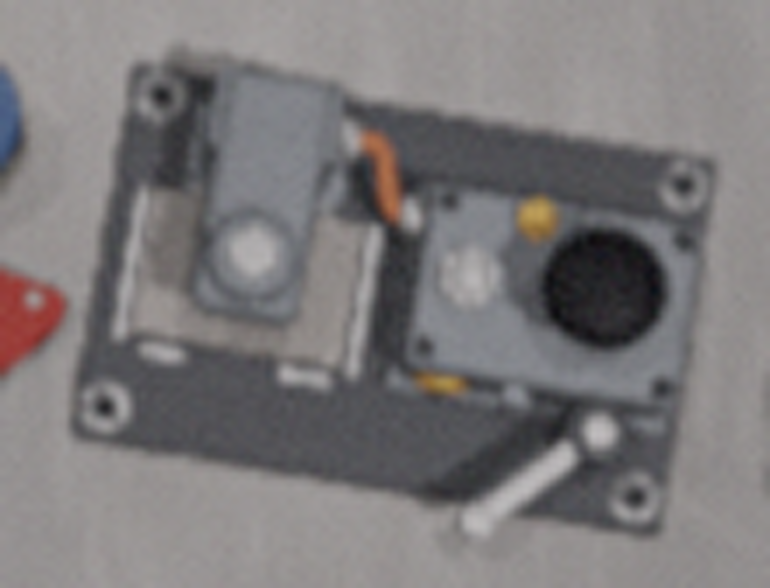

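View pics/scenez.png

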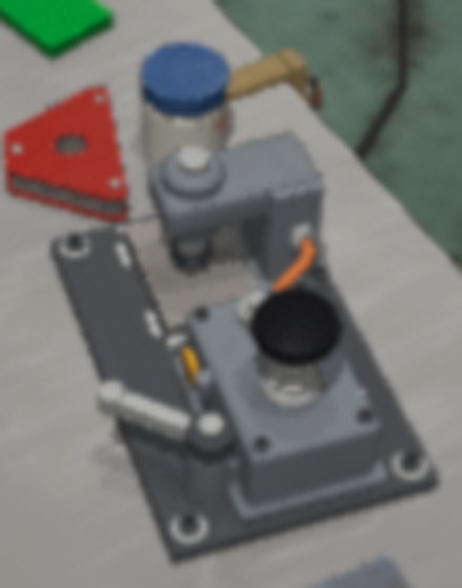

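The top crop shows the base corners at (135,65), (715,160), (660,535) and (72,435), and the knob at (605,287). The pin and gland are at (470,278), the lever hub at (600,432) and the lever's round end at (477,522). I'll fit the unit pose from these.

Run:
```python
from h import *
import pickle
from scipy.optimize import least_squares
t=pickle.load(open("top0.pkl","rb"));s=pickle.load(open("scene0.pkl","rb"))
fu=lambda u,v:(232+(u+.5)/7-.5,160+(v+.5)/7-.5)
fs=lambda u,v:(215+(u+.5)/4.2-.5,155+(v+.5)/4.2-.5)
O=[(t,fu(135,65),(80,124,12)),(t,fu(715,160),(80,-124,12)),(t,fu(660,535),(-80,-124,12)),(t,fu(72,435),(-80,124,12)),(t,fu(605,287),(5,-74,124)),(t,fu(600,432),(-46,-86,62)),
(s,fs(55,242),(-80,124,12)),(s,fs(175,560),(-80,-124,8)),(s,fs(438,480),(80,-124,8)),(s,fs(296,325),(5,-74,124)),(s,fs(210,425),(-46,-86,62))]
def W(p,l): 
    c,s_=np.cos(p[2]),np.sin(p[2]);return np.array([p[0]+c*l[0]-s_*l[1],p[1]+s_*l[0]+c*l[1],l[2]])
for sel in ("all","t","s"):
    OO=[o for o in O if sel=="all" or (o[0] is t)==(sel=="t")]
    f=lambda p:np.concatenate([proj(o[0],W(p,o[2]))-o[1] for o in OO])
    r=least_squares(f,[500,120,0.],x_scale=[100,100,1],loss='soft_l1')
    print(sel,r.x,f(r.x).reshape(-1,2).round(1).tolist())
    if sel=="all": P=r.x
np.save("unit.npy",P)
for n,c,uv in(("t",t,fu(477,522)),("s",s,fs(112,395))):
    w=pt(c,*uv,z=62); w2=pt(c,*uv)
    h=W(P,(-46,-86,62)); d=(w-h)[:2]; cc,ss=np.cos(P[2]),np.sin(P[2])
    l=(cc*d[0]+ss*d[1],-ss*d[0]+cc*d[1]); print(n,w,w2,np.hypot(*l),np.arctan2(-l[0],l[1]))
for n,l in(("knob",(5,-74,124)),("pin",(5,-24,76)),("hub",(-46,-86,54)),("clamp",(-5,62,118))): print(n,W(P,l))
print("knob depth",pt(t,*fu(605,287)),pt(s,*fs(296,325)))
```

```text
all [ 5.42848538e+02  6.80276795e+01 -1.82939754e-01] [[-0.3, -0.5], [0.1, 0.2], [-0.4, 0.5], [-0.8, 0.3], [0.2, -0.1], [-0.6, 0.3], [-1.2, -0.4], [-0.2, 0.5], [1.4, 1.2], [0.7, -1.8], [0.6, 1.6]]
t [ 5.43018309e+02  6.71176130e+01 -1.77890503e-01] [[-0.2, -0.4], [0.3, -0.1], [0.1, 0.3], [-0.4, 0.5], [0.5, -0.3], [-0.2, 0.1]]
s [ 5.43129667e+02  6.94736106e+01 -1.87103224e-01] [[-1.2, -0.9], [-0.6, -0.1], [1.0, 0.8], [0.4, -2.3], [0.2, 1.0]]
t [447.58242939  40.02047353  62.        ] [447.54627145  40.10472576  62.89368452] 59.20120308074532 0.8027428620475684
s [446.13760995  39.77200584  62.        ] [446.43643079  40.37526912  61.14472849] 59.85277785486259 0.824805471240298
knob [534.30294527  -5.64709807 124.        ]
pin [543.39899795  43.5185589   76.        ]
hub [481.97092251  -8.168882    54.        ]
clamp [549.21107717 129.90269943 118.        ]
knob depth [534.0716699   -5.20405139 124.11500452] [530.09211608  -9.35584232 124.05187532]
```

```bash
cat >> h.py <<'E'
U=np.array([543,67.7,-0.181])
def W(l,p=U):
    c,s_=np.cos(p[2]),np.sin(p[2]);return np.array([p[0]+c*l[0]-s_*l[1],p[1]+s_*l[0]+c*l[1],l[2]])
def axes(o=None):
    from scipy.spatial.transform import Rotation as R
    o=o or bot.get_obs();return R.from_euler('xyz',o['tcp_rot']).as_matrix(),np.array(o['tool_pos'])
def rel(P):
    M,p=axes();return (M.T@(np.array(P)-p)).round(1)
E
python3 - <<'E'
from h import *
M,p=axes(); tx,ty=M[:,0],M[:,1];print(tx,ty)
for a,off in((.81,45),(.81,0),(.6,0),(.4,0),(.2,0),(0.05,0),(0,0)):
    C=W((-46-60*np.sin(a),-86+60*np.cos(a),54)); T=C+tx*(17+off)-55.5*ty; T[2]=46
    print(a,off,T.round(),rel(T))
    # unit coords of body front at knob y
E
```

```text
[-9.62222192e-01  2.72265374e-01  1.42542827e-04] [ 0.27226507  0.96222167 -0.00109041]
0.81 45 [372.   3.  46.] [-357.3 -419.9  180.6]
0.81 0 [416.  -9.  46.] [-402.3 -419.9  180.6]
0.6 0 [426.  -3.  46.] [-411.1 -410.9  180.6]
0.4 0 [438.   1.  46.] [-421.  -404.2  180.6]
0.2 0 [450.   3.  46.] [-432.  -399.6  180.6]
0.05 0 [459.   2.  46.] [-440.8 -397.6  180.6]
0 0 [462.   2.  46.] [-443.8 -397.3  180.6]
```

>>> carry_out --pt "0 -37 -42 0 0" --pt "0 -74 -84 0 0" --pt "0 -111 -126 0 0" --pt "0 -148 -168 0 0" --pt "0 -185 -210 0 0" --pt "0 -222 -252 0 0" --pt "0 -259 -294 0 0" --pt "0 -296 -336 0 0" --pt "0 -333 -378 0 0" --pt "0 -365 -420 20 0"

```text
time: 1.4
tool_pos: [381.2, -0.8, 207.4]
tcp_rot: [-3.141, 0.004, 2.865]
contact_force: [0.7, 0.4, -0.6]
grip_width: 91.6
```

Run:
```python
from h import *
import pickle
c=save("wrist","wrist1.png",scale=1.5); pickle.dump(c,open("wrist1.pkl","wb"))
for n,l in(("hub",(-46,-86,61)),("tip",(-46-60*np.sin(.81),-86+60*np.cos(.81),62)),("knob",(5,-74,124)),("pin",(5,-24,78))): print(n,(proj(c,W(l))*1.5).round())
for a in (.81,.4,0):
    C=W((-46-60*np.sin(a),-86+60*np.cos(a),54)); M,p=axes();T=C+M[:,0]*17-55.5*M[:,1];T[2]=46;print(rel(T))
```

```text
hub [409. 399.]
tip [460. 343.]
knob [438. 515.]
pin [497. 464.]
[-33.1   6.6 158.6]
[-51.7  22.4 158.6]
[-74.5  29.4 158.6]
```

View pics/wrist1.png

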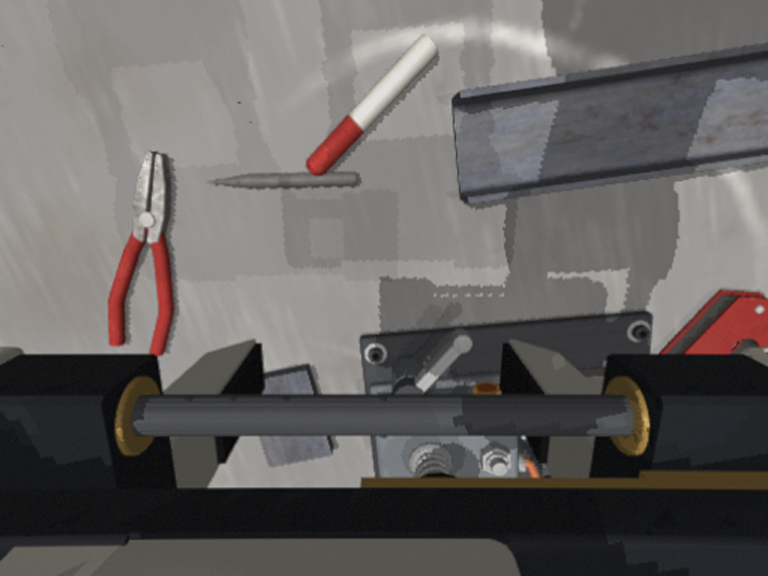

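The wrist view shows the lever end at (460,343) and the hub at about (425,390), matching the pose fit within a few pixels. The space in front of the lever is clear, so I'll descend there.

>>> carry_out --pt "0 0 3 40 0" --pt "0 0 6 80 0" --pt "0 0 6 120 0" --pt "0 0 6 150 0" --pt "0 0 6 158 0" --pt "0 0 6 158 0" --pt "0 -15 6 158 0" --pt "0 -25 6 158 0" --pt "0 -25 6 158 0"

```text
time: 2.58
tool_pos: [409.0, -7.5, 47.2]
tcp_rot: [-3.138, 0.003, 2.863]
contact_force: [-0.3, -0.7, 0.4]
grip_width: 91.7
```

Run:
```python
from h import *
c=save("scene","scene2.png",crop=(190,130,340,300),scale=3.4)
c=save("top","top2.png",crop=(210,140,360,260),scale=5)
for a in (.81,.6,.4,.2,.05,0,-.05):
    C=W((-46-60*np.sin(a),-86+60*np.cos(a),54)); M,p=axes();T=C+M[:,0]*17-55.5*M[:,1];T[2]=46;print(a,rel(T))
```

```text
0.81 [-8.1  0.6  0.8]
0.6 [-16.8   9.6   0.8]
0.4 [-26.7  16.4   0.8]
0.2 [-37.7  21.    0.8]
0.05 [-46.5  23.    0.8]
0 [-49.5  23.4   0.8]
-0.05 [-52.5  23.6   0.8]
```

View pics/scene2.png

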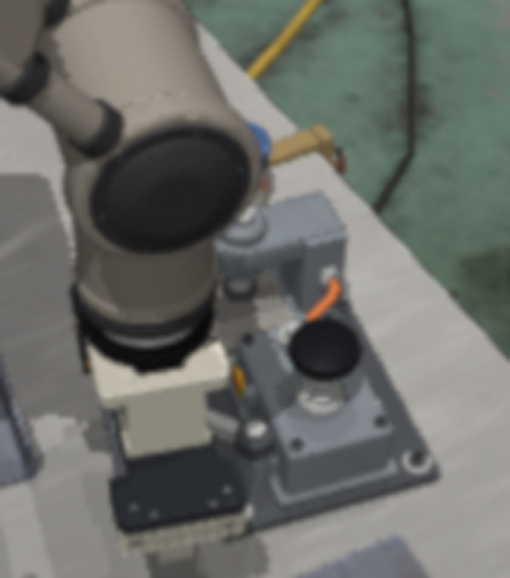

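View pics/top2.png

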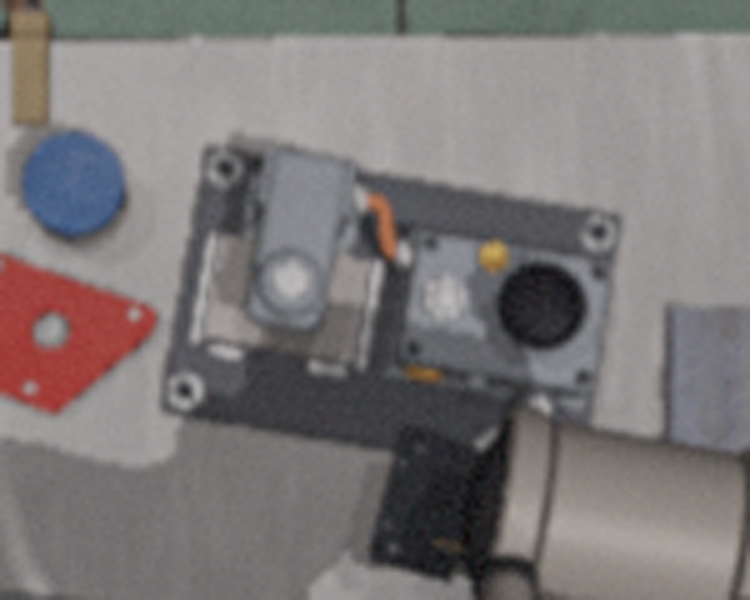

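The scene view shows the gripper down in front of the lever, with the knob and frame clear of it. I'll push along the arc.

>>> carry_out --pt "0 -9 1 0 0" --pt "0 -14 6 0 0" --pt "0 -18 10 0 0" --pt "0 -23 14 0 0" --pt "0 -28 17 0 0" --pt "0 -33 19 0 0" --pt "0 -38 21 0 0" --pt "0 -43 22 0 0" --pt "0 -46 23 0 0" --pt "0 -46 23 0 0"

```text
time: 3.92
tool_pos: [458.7, 2.0, 46.8]
tcp_rot: [-3.138, 0.002, 2.863]
contact_force: [0.0, 0.1, -0.7]
grip_width: 91.9
```

Run:
```python
from h import *
c=save("scene","scene3.png",crop=(215,160,315,290),scale=4.5)
c=save("wrist","wrist3.png",scale=1.5)
print(bot.get_obs()['contact_force'])
for a in (.05,0,-.05):
    C=W((-46-60*np.sin(a),-86+60*np.cos(a),54)); M,p=axes();T=C+M[:,0]*17-55.5*M[:,1];T[2]=46;print(a,rel(T))
```

```text
[ 0.61191672  0.60616996 -0.13349701]
0.05 [0.2 0.2 0.9]
0 [-2.8  0.6  0.9]
-0.05 [-5.8  0.8  1. ]
```

View pics/scene3.png

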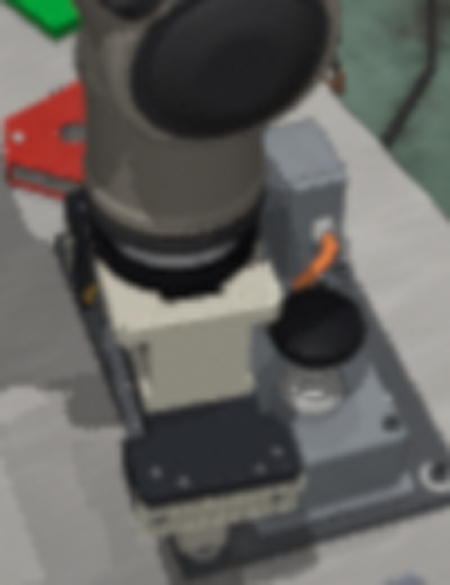

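View pics/wrist3.png

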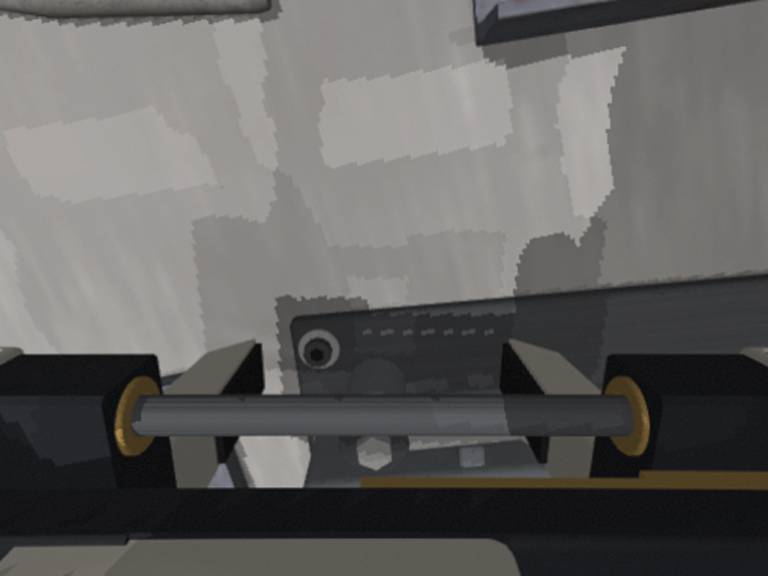

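The lever is hidden behind the gripper's cross bar, the stop hasn't been felt yet (force about 0), and the knob is clear. I'll press a few mm more, watching the force.

>>> carry_out --pt "0 -1.5 0 0 0" --pt "0 -3 0 0 0" --pt "0 -4 0 0 0" --pt "0 -4 0 0 0"

```text
time: 4.53
tool_pos: [460.2, 1.5, 46.8]
tcp_rot: [-3.137, -0.002, 2.863]
contact_force: [-7.9, 4.1, 4.9]
grip_width: 91.7
```

>>> carry_out --pt "0 -2 0 0 0" --pt "0 -3 0 0 0" --pt "0 -3 0 0 0"

```text
time: 4.9
tool_pos: [460.2, 1.4, 46.6]
tcp_rot: [-3.137, -0.009, 2.865]
contact_force: [-9.6, 4.0, 7.0]
grip_width: 91.3
```

>>> carry_out --pt "0 15 0 0 0" --pt "0 40 0 0 0" --pt "0 55 0 0 0" --pt "0 60 0 -40 0" --pt "0.3 60 0 -90 0" --pt "0.6 60 0 -140 0" --pt "1 60 0 -170 0" --pt "1 60 0 -170 0"

```text
time: 5.9
tool_pos: [405.9, 17.9, 219.4]
tcp_rot: [-3.137, -0.002, 2.865]
contact_force: [0.8, 0.1, -1.0]
grip_width: 56.7
```

Run:
```python
from h import *
c=save("scene","scene4.png",crop=(215,160,315,290),scale=4.5)
c=save("wrist","wrist4.png",scale=1.5)
print(bot.get_obs()['contact_force'])
for a in (0,.12): print(proj(c,W((-46-60*np.sin(a),-86+60*np.cos(a),62)))*1.5)
print(proj(c,W((5,-74,124)))*1.5,proj(c,W((-46,-86,62)))*1.5)
```

```text
[-0.01017425 -0.89078317 -0.72630688]
[454.93704741 368.22506087]
[453.91098066 359.7265954 ]
[401.32699847 483.87170288] [377.56908035 374.61973252]
```

View pics/scene4.png

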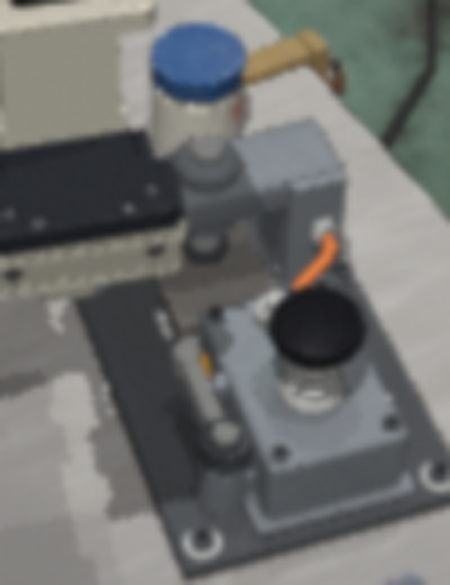

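View pics/wrist4.png

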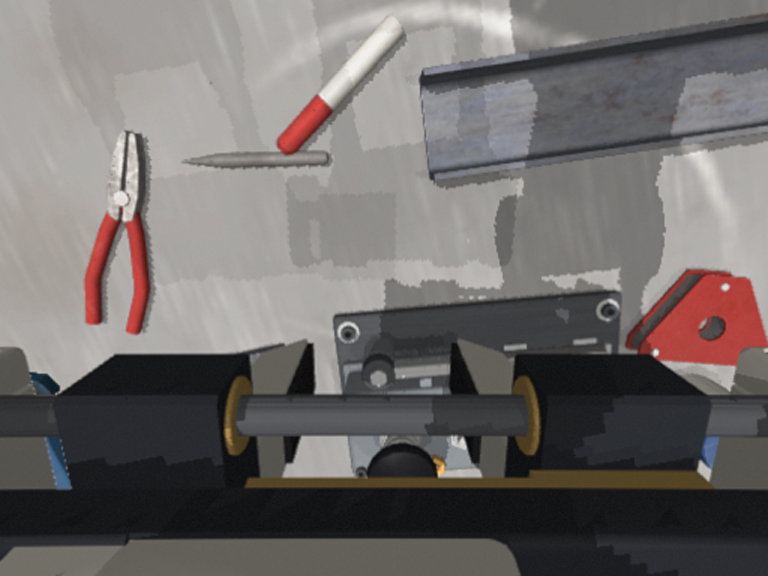

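The lever now lies along the block's front: hub at (226,432) and tip at about (187,347) in the scene crop. I'll check its angle and work out the knob approach.

Run:
```python
from h import *
import pickle
s=pickle.load(open("scene0.pkl","rb"))
h=pt(s,215+226.5/4.5-.5,160+432.5/4.5-.5,z=62)
for uv in((187,347),(186,344)):
    t=pt(s,215+(uv[0]+.5)/4.5-.5,160+(uv[1]+.5)/4.5-.5,z=62)
    d=(t-h)[:2];c,q=np.cos(U[2]),np.sin(U[2]);l=(c*d[0]+q*d[1],-q*d[0]+c*d[1]);print(np.hypot(*l),np.arctan2(-l[0],l[1]))
print(W((5,-74,124)),rel(W((5,-74,150))), rel(W((5,-74,124))))
```

```text
58.78729174394393 0.012731983671151198
60.890967144992096 0.009654236645975886
[534.59733463  -5.99121532 124.        ] [-132.7   12.8   65.6] [-132.9   12.9   91.6]
```

The lever angle is about 0.01 rad, so it is shut. Next I'll move the closed fingers over the knob.

>>> carry_out --pt "1 -30 5 0 0" --pt "1 -70 8 0 0" --pt "1 -110 11 15 0" --pt "1 -133 12 45 0" --pt "1 -133 12 75 0" --pt "1 -133 12 80 0" --pt "1 -133 12 80 0"

```text
time: 6.88
tool_pos: [534.2, -6.8, 135.3]
tcp_rot: [-3.136, -0.009, 2.864]
contact_force: [-0.4, -0.3, -0.7]
grip_width: 0.6
```

Run:
```python
from h import *
c=save("scene","scene5.png",crop=(215,130,335,280),scale=4)
c=save("top","top5.png",crop=(210,140,360,260),scale=5)
print(rel(W((5,-74,124))),bot.get_obs()['grip_width'])
```

```text
[ 0.6  0.8 12.6] 0.6923957952568547
```

View pics/scene5.png

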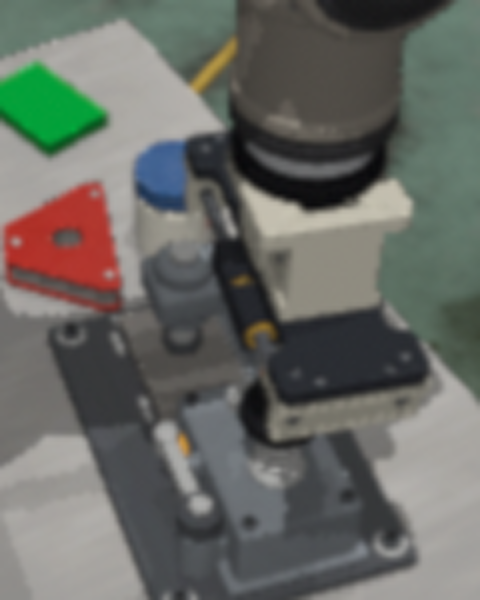

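View pics/top5.png

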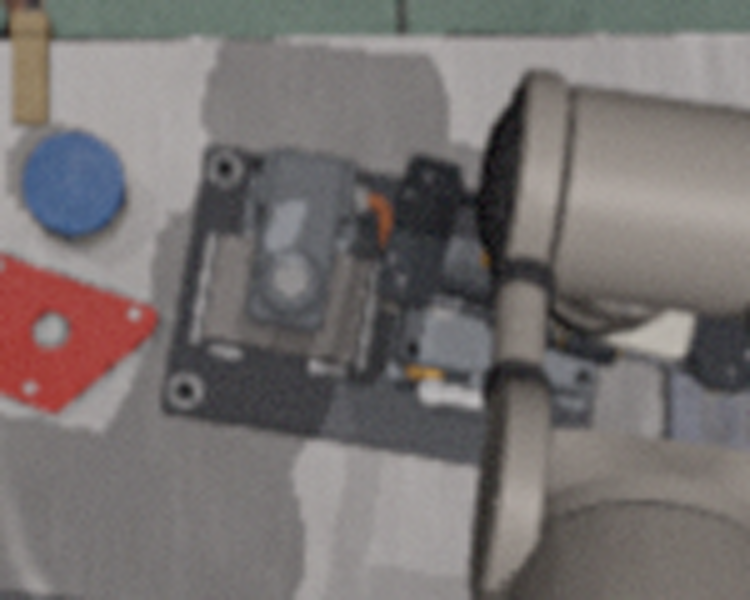

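The fingers are centred on the knob within 1 mm, and the body clears the clamp frame. Now the first full press.

>>> carry_out --pt "1 0 0 12 0" --pt "1 0 0 20 0" --pt "1 0 0 28 0" --pt "1 0 0 34 0" --pt "1 0 0 34 0" --pt "1 0 0 34 0"

```text
time: 7.72
tool_pos: [535.9, -7.1, 105.7]
tcp_rot: [-3.137, -0.002, 2.865]
contact_force: [-5.6, 0.9, 23.2]
grip_width: 0.2
```

At z 105.7 with 23 N the knob is on its stop. I'll release, then look at the pin.

>>> carry_out --pt "1 0 0 -8 0" --pt "1 0 0 -18 0" --pt "1 0 0 -26 0" --pt "1 0 0 -28 0"

```text
time: 8.22
tool_pos: [536.1, -6.9, 133.8]
tcp_rot: [-3.137, -0.002, 2.865]
contact_force: [0.0, -0.4, -0.0]
grip_width: 0.6
```

Run:
```python
from h import *
c=save("scene","scene6.png",crop=(235,180,325,280),scale=6)
c=save("wrist","wrist6.png",scale=1.5)
print(rel(W((5,-74,124))),bot.get_obs()['contact_force'])
```

```text
[1.5 0.6 9.5] [-0.09474915 -1.27279441  0.22529628]
```

View pics/scene6.png

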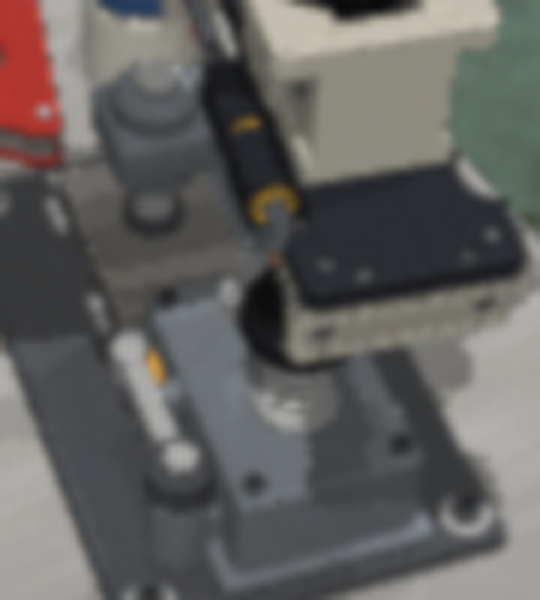

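View pics/wrist6.png

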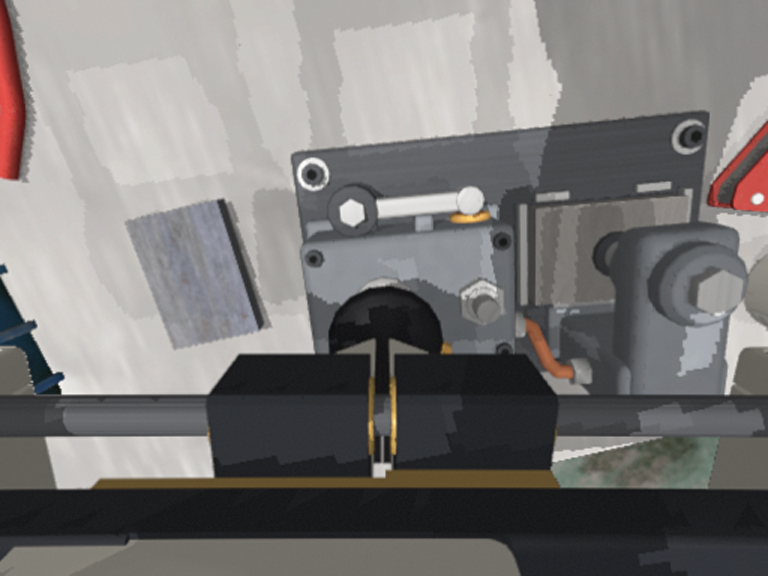

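The wrist view shows the lever shut at (355,210)–(470,200). The pin at (484,303) now stands clearly above its gland, and the knob has sprung back up. I'll press again, with each release in the same call.

>>> carry_out --pt "1 1 0 12 0" --pt "1 1 0 22 0" --pt "1 1 0 32 0" --pt "1 1 0 34 0" --pt "1 1 0 34 0" --pt "1 1 0 34 0" --pt "1 1 0 20 0" --pt "1 1 0 6 0" --pt "1 1 0 0 0" --pt "1 1 0 0 0"

```text
time: 9.57
tool_pos: [534.5, -6.6, 132.8]
tcp_rot: [-3.137, -0.004, 2.865]
contact_force: [-0.5, 0.3, 0.9]
grip_width: 0.4
```

Run:
```python
from h import *
c=save("wrist","wrist7.png",crop=(180,100,512,300),scale=2.4)
print(rel(W((5,-74,124))),bot.get_obs()['contact_force'])
```

```text
[-0.1  0.7  8.5] [-0.89193023 -0.92054145  0.39172893]
```

View pics/wrist7.png

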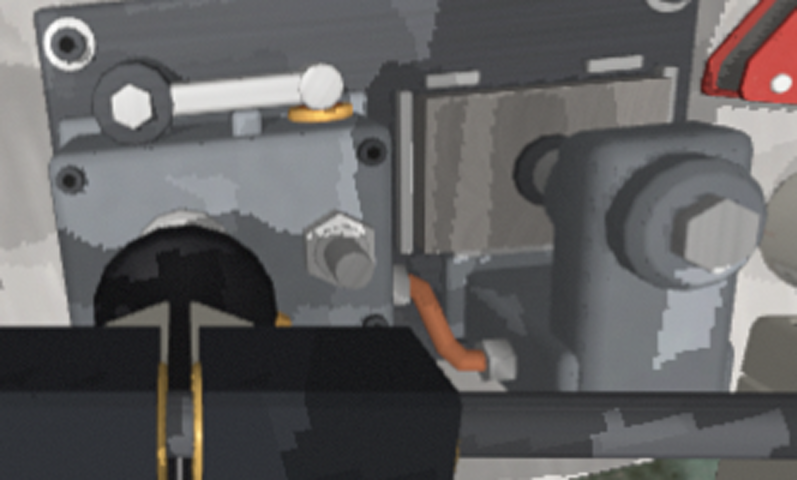

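The pin at (350,260) has risen again, the lever is still shut, and the knob is up. Continuing.

>>> carry_out --pt "1 0 0 12 0" --pt "1 0 0 22 0" --pt "1 0 0 31 0" --pt "1 0 0 33 0" --pt "1 0 0 33 0" --pt "1 0 0 33 0" --pt "1 0 0 20 0" --pt "1 0 0 6 0" --pt "1 0 0 0 0" --pt "1 0 0 0 0"

```text
time: 10.88
tool_pos: [533.9, -6.5, 131.7]
tcp_rot: [-3.137, -0.006, 2.865]
contact_force: [-0.1, -0.5, -0.2]
grip_width: 0.3
```

>>> carry_out --pt "1 0 0 12 0" --pt "1 0 0 22 0" --pt "1 0 0 31 0" --pt "1 0 0 33 0" --pt "1 0 0 33 0" --pt "1 0 0 33 0" --pt "1 0 0 20 0" --pt "1 0 0 6 0" --pt "1 0 0 0 0" --pt "1 0 0 0 0"

```text
time: 12.12
tool_pos: [533.3, -6.4, 130.8]
tcp_rot: [-3.137, -0.007, 2.865]
contact_force: [-0.5, 0.5, -0.6]
grip_width: 0.4
```

Run:
```python
from h import *
c=save("wrist","wrist8.png",crop=(180,100,512,300),scale=2.4)
print(rel(W((5,-74,124))),bot.get_obs()['contact_force'])
for t in (0,10,15,20,25): 
  p=proj(c,W((5,-24,78+t)));print(t,(p-[180,100])*2.4)
```

```text
[-1.3  0.8  6.5] [-0.76326945 -0.20692154  0.6103481 ]
0 [343.26254255 259.36622339]
10 [350.51047433 269.79032447]
15 [354.38616624 275.36364308]
20 [358.44562835 281.20065301]
25 [362.70228558 287.32057548]
```

View pics/wrist8.png

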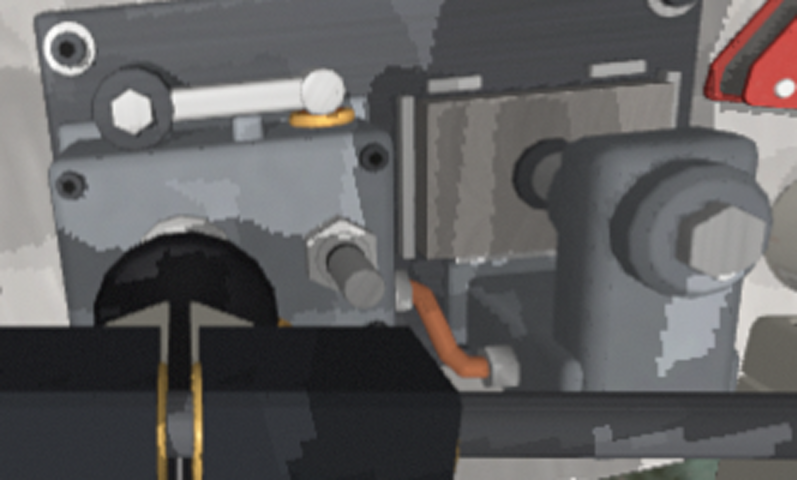

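The pin top is near (362,287), around 20–25 mm by projection, but I can't see the groove yet. Extra presses do no harm, so I'll press twice more.

>>> carry_out --pt "1 -1 0 10 0" --pt "1 -1 0 20 0" --pt "1 -1 0 29 0" --pt "1 -1 0 32 0" --pt "1 -1 0 32 0" --pt "1 -1 0 32 0" --pt "1 -1 0 20 0" --pt "1 -1 0 6 0" --pt "1 -1 0 -2 0" --pt "1 -1 0 -2 0"

```text
time: 13.42
tool_pos: [534.0, -6.7, 132.0]
tcp_rot: [-3.137, -0.009, 2.865]
contact_force: [-0.4, 0.4, -0.7]
grip_width: 0.3
```

Run:
```python
from h import *
c=save("wrist","wrist9.png",crop=(290,170,360,240),scale=8)
print(rel(W((5,-74,124))))
for t in (15,20,25): 
  p=proj(c,W((5,-24,78+t)));print(t,(p-[290,170])*8)
```

```text
[-0.7  0.9  7.6]
15 [299.4641291  346.37530183]
20 [312.88121419 365.40001775]
25 [326.94699628 385.34253403]
```

View pics/wrist9.png

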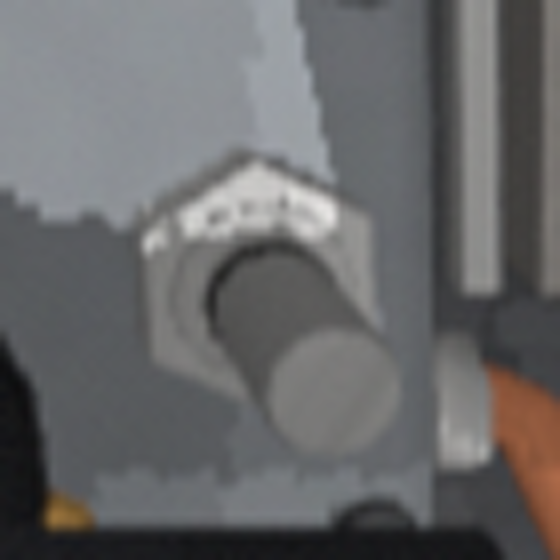

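The pin top is at (333,392), about 25 mm by projection, and a dark groove ring shows at its foot near (225,275). I'll press once more to confirm it no longer moves.

>>> carry_out --pt "1 0 0 12 0" --pt "1 0 0 22 0" --pt "1 0 0 31 0" --pt "1 0 0 33 0" --pt "1 0 0 33 0" --pt "1 0 0 33 0" --pt "1 0 0 20 0" --pt "1 0 0 6 0" --pt "1 0 0 -1 0" --pt "1 0 0 -1 0"

```text
time: 14.72
tool_pos: [533.3, -6.6, 131.8]
tcp_rot: [-3.136, -0.011, 2.865]
contact_force: [-1.0, -0.1, 0.4]
grip_width: 0.4
```

Run:
```python
from h import *
c=save("wrist","wrist10.png",crop=(290,170,360,240),scale=8)
for t in (15,20,25): 
  p=proj(c,W((5,-24,78+t)));print(t,(p-[290,170])*8)
```

```text
15 [300.54983896 355.39307405]
20 [313.98134292 374.50253191]
25 [328.06250744 394.53426709]
```

View pics/wrist10.png

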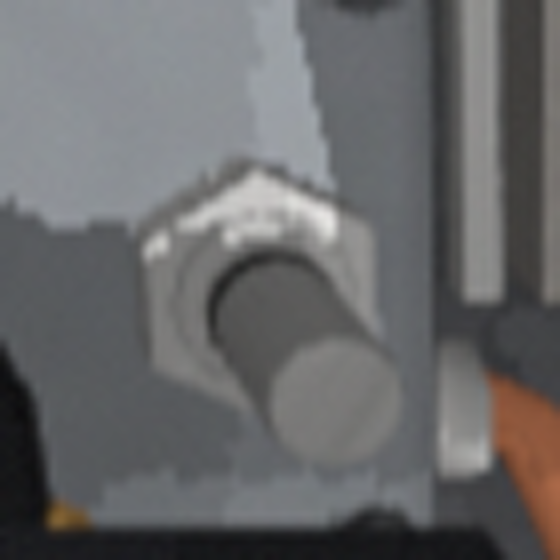

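The pin stands the same relative to the gland as before, so it is fully out. I'll retreat upward and check from above and from the side.

>>> carry_out --pt "1 0 0 -30 0" --pt "1 0 0 -70 0" --pt "1 30 0 -90 0" --pt "1 80 0 -100 0" --pt "1 130 0 -100 0" --pt "1 150 0 -100 0" --pt "1 150 0 -100 0"

```text
time: 15.65
tool_pos: [388.9, 35.0, 232.8]
tcp_rot: [-3.136, -0.012, 2.865]
contact_force: [0.9, -0.6, 0.2]
grip_width: 0.5
```

Run:
```python
from h import *
import pickle
c=save("scene","scene11.png",crop=(215,150,335,290),scale=4.2)
d=save("wrist","wrist11.png",scale=1.5)
t=save("top","top11.png",crop=(190,140,380,260),scale=4)
print(bot.get_obs()['contact_force'])
c0=pickle.load(open("scene0.pkl","rb"))
diff=cv2.absdiff(c["color"],c0["color"]).max(2);cv2.imwrite("pics/diff.png",cv2.resize(diff,None,fx=1.5,fy=1.5))
```

```text
[ 0.53758469 -0.2988139  -0.34625799]
```

View pics/scene11.png

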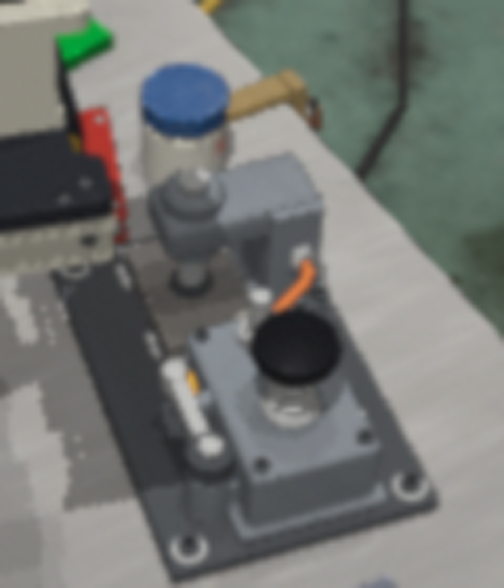

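View pics/wrist11.png

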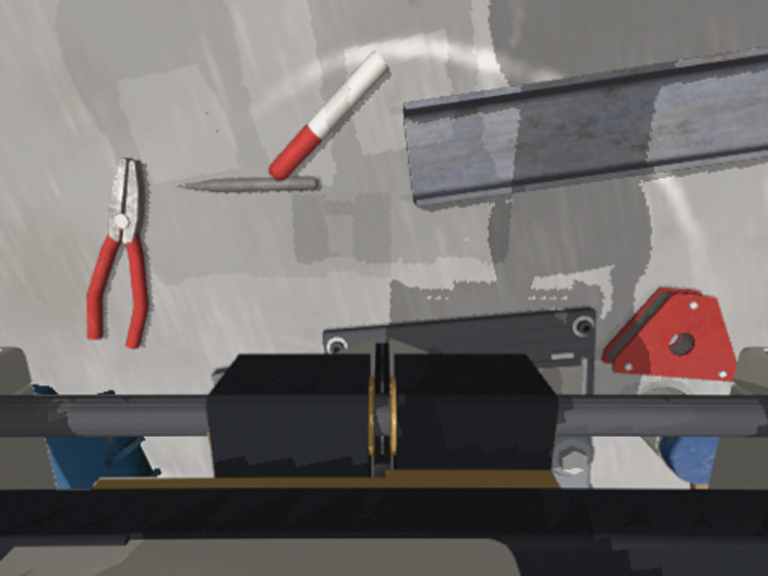

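View pics/top11.png

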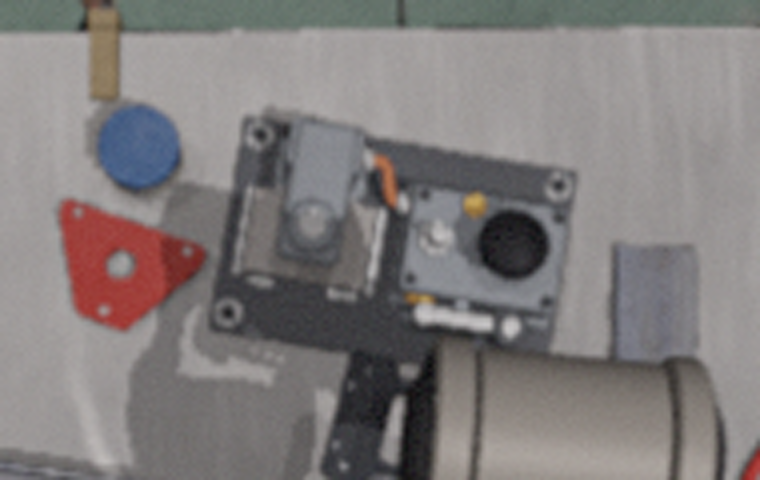

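The lever lies shut, the knob is up, and the foot is down on the plate at (190,285) in the scene crop. The jar, magnet and spare plate look unmoved. I'll check the knob height by depth and hand in.

Run:
```python
from h import *
import pickle
c=bot.capture("top");c0=pickle.load(open("top0.pkl","rb"))
for k in(c0,c):
    print("knob z",pt(k,190+513/4,140+243/4),"pin",pt(k,190+438/4,140+236/4,r=1)[2])
print(bot.get_obs()['contact_force']); bot.close_job()
```

```text
knob z [533.58990141  -5.87313315 124.04784552] pin 80.54738683447499
knob z [533.53148935  -5.80171077 124.57567279] pin 104.17936683145376
[ 0.76954508  0.45445255 -0.06377861]
the job is handed in; nothing more can be done
```

The clamp is pumped up and the job is handed in at about 16 s on the robot's clock, well under the 61 s limit. I pushed the bypass lever shut with one finger until it met its stop, then pressed the knob fully six times with the fingers closed. After that I lifted the arm clear.

Last checks:
- **Lever:** it measured about 0.01 rad from shut after the push and still looks shut in the final pictures.
- **Knob:** its top is back at z 124.6, so it has sprung fully up.
- **Pin:** the depth camera puts its top at z 104, up from about 80.5 and about as high as it goes, with the dark groove showing. The sixth press did not move it further.
- **Loose things:** the jar, magnet and spare plate look unmoved in the final pictures, and the plate is still in its nest.
- **Arm:** it touches nothing; the force reading is under 1 N.

I could not measure how hard the foot presses on the plate. I only inferred it from the pin being fully out and the foot looking seated on the plate. The wrist picture I took from the retreat position had the pin hidden behind the gripper.

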